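# Roll the pressing roller over the new screen to the stop line

## Robot

A 6-joint arm with a two-finger parallel gripper is mounted at the origin on the work surface. World frame = base frame: x ahead of the robot, y to its left, z up, the work surface at z = 0. Lengths are in mm, angles in rad, forces in N, time in s.
With the tool pointing down it reaches from about 400 to 925 mm from the base axis. Payload 12.5 kg.
Tool frame: the origin (TCP) lies midway between the tips of the shut fingers; the grasp point (between the pads) lies 19 mm behind it; y points along the fingers, x is the direction in which the jaws open and shut, and the axes are right-handed (so a half turn about y gives the same grasp; the last joint's range is limited). The gripper opens to 95 mm and grips with 3 to 60 N. Pads are 20 mm wide; open, the fingers measure 119 mm over their backs; the gripper's body (75 mm by 180 mm) begins 59 mm behind the grasp point.
Start: joints at [1.178, 0.491, 1.559, -0, 1.092, -0.106], TCP at [176.785, 599.495, 214.661] pointing down, gripper open.
Joint ranges: [-3.1, 3.1], [-0.84, 2.19], [0.05, 2.79], [-1.13, 4.28], [0.06, 2.93], [-2.69, 2.69]. Speed limits (rad/s): [2.22, 2.22, 2.79, 3.14, 3.14, 3.14].

## Interface

Orientations are given as [roll, pitch, yaw] about the fixed x, y, z axes, in that order (R = Rz(yaw) Ry(pitch) Rx(roll)).
In Python, from cell import env, vision, job gives the robot as it stands.
- The arm moves only by the shell command python3 -m crank 'ROWS' [OPENING]. ROWS is JSON, a list of rows, each a list of 6 numbers: the shift along the tool's x, y, z in mm, then the turn, a rotation vector about the tool's x, y, z in degrees. In form: [[x, y, z, rx, ry, rz], ...]. A call has 1 to 5 rows; each row is the pose to reach, as a shift and turn from the pose measured when the call began, along the tool's axes at that moment; what a row does not reach only later rows make up. A row lasts 1/10 s, in which the tool goes at most 50 mm and 8.59 degrees, less where a joint would pass 70% of its speed; a pose out of reach is approached as far as the arm can. A call with a gripper value outside its range is refused whole. OPENING is the opening, from 0 (shut) to 1 (fully open), set as the call begins (- or left out, the last holds). The fingers move at their own pace and stop on an object; the grip force is fixed at half the most. Time passes only in rows, so rows that repeat a pose let the fingers close. It gives the time, the measured TCP pose, the force and the opening at its end, in the units of the state.
- env.state(): the state, without advancing time (a new reading comes with each control period).
- vision.read_camera(name): name is "side" or "top" or "wrist"; returns (picture, depth): 384x512x3 uint8, blue, green, red; 384x512 float32, mm along the optical axis (not along the pixel's ray), 0 where there is no reading.
- vision.calibration(name): a dict with "vertical_fov" (degrees; the focal length in pixels is half the picture's height over the tangent of half this angle, whatever the lens; pixels are square), "cx", "cy" (the principal point, pixels), "dist" ([k1, k2, p1, p2, k3] as OpenCV has them; the pictures are not rectified), "pose" (4x4, takes a point from camera to world coordinates). Camera axes: x right, y down, z forward; pixel columns grow to the right and rows downward; lengths in mm; the calibration is good to about 2 mm. A picture is of the moment at which its call begins: read the wrist's pose just before it. calibration takes no time and is no camera call; for the wrist camera it gives the pose at the moment of the call.
- job.job_done(): hands the job in, once; it reports no verdict.
The state is a dict: "t": time; "joints": joint angles; "qvel": joint speeds; "tau": joint torques, N m; "eef_pos": TCP position; "tcp_rot": TCP orientation; "ft_force": force on the tool from outside, world axes, zero at the start; "moment": the same for the moment, N m; "opening": opening from 0.0 (shut) to 1.0 (fully open).
Only numpy, scipy, OpenCV 4.12 (cv2) and the standard library are available. Lean on these libraries where they do the work, as an engineer would, in place of code of your own. Each camera call takes 0.05 s, during which the arm holds its last target.

## Task

Bed down the new screen of the handset in the dark grey pressing pad: push the top of the pale rubber roller sideways with the fingertips so that it rolls across the glass, and leave it at rest on the white line beyond it, centred over the line and parallel to it, with the line showing at both ends. The roller must turn and stay down on the pad all the way: do not pick it up or slide it along. Leave the bottle, the screwdriver and the screw dish alone.

Things in the scene. Friction and masses are not known exactly. Their poses are not given: they have to be found in the camera images.
- roller: Loose roller on the pad, 175-350 g: pale grey rubber sleeve 40 mm in diameter, 100 mm long, a steel stub 12 mm in diameter, 12 mm long at each end. Origin on its axis at mid length, 36 mm above the work surface (top at 56 mm). x is its axis; y, z turn with it. Starts across the handset from the line, 90-130 mm away, parallel within 3 degrees. Rolling resistance: freed at 50 mm/s it stops in a few mm.
- line: White printed line on the pad's top, 3 mm wide, 176 mm long, nothing to feel. Origin at its middle, 16 mm above the work surface; x runs along the line, y across it, level. It lies on either side of the handset, so the roller may have to go towards the line's +y or -y.
- pad: Fixed flat dark grey pad, 190 mm (its x) by 230 mm (its y), 12 mm thick, on a 4 mm blue mat: its top is 16 mm above the work surface. Origin at the middle of its underside. A dark handset, 148 mm along x by 72 mm along y, is inlaid flush in its middle, screen up. No rims or stops; rolling goes along its y.
- bottle: Bystander, loose: white plastic dispenser bottle standing on the mat beside the pad, 44 mm in diameter and 100 mm tall. Origin at the middle of its underside.
- driver: Bystander, loose: small screwdriver lying on the mat beside the pad, 150 mm long. Origin near its middle, underside; x runs along it to the tip.
- dish: Bystander, loose: low open aluminium screw dish on the mat beside the pad, 70 x 70 x 18 mm. Origin at the middle of its underside.
Mind the look-alikes: they are no part of the job. What is shaped like the roller but red is not meant.

How it is judged (in metres and radians):
On the way:
1. the roller has turned over by rolling (about half a turn, its own z axis pointing more than 130 degrees away from up) (angle between roller's own z axis and vertical above 2.27 rad), for 0.05 s.
At the end, for the whole second after the job is handed in: The roller lies at rest on the pad with its axis over the line: its middle within 7 mm of the line across it and within 25 mm of the line's middle along it, parallel to the line within 8 degrees (y of roller in the frame of line between -0.007 and 0.007 m and x of roller in the frame of line between -0.025 and 0.025 m and angle between the x axis of roller and the x axis of line, either way round below 0.14 rad and height (world z) of roller between 0.033 and 0.039 m and linear speed of roller below 0.01 m/s); the robot touches nothing.
It fails at once if the roller is lifted more than 6 mm off the pad (height (world z) of roller above 0.042 m).
It fails at once if the roller drops off the pad (height (world z) of roller below 0.028 m).
It fails at once if the plastic dispenser bottle is moved by more than 15 mm (distance of bottle from where it was at the start of the episode above 0.015 m).
It fails at once if the screwdriver is moved by more than 15 mm (distance of driver from where it was at the start of the episode above 0.015 m).
It fails at once if the screw dish is moved by more than 15 mm (distance of dish from where it was at the start of the episode above 0.015 m).
It also fails if it takes over 51 s, if anything falls off the work surface, if the arm or the gripper's body presses on something with over 40 N, if the wrist force passes 120 N, or if a joint passes its speed limit or range.

## Working session

There is one attempt and no reset: what is moved stays moved. The work goes in short steps, Python scripts to look and compute and a shell command to move; the robot and the scene stay as the last step left them, time stands still between calls to the robot, and variables do not carry over. Pictures are saved under pics/ and viewed, and the job is handed in when it is done.

```bash
ls; mkdir -p pics; python3 - <<'E'
from cell import env, vision, job
import cv2
print(env.state())
for n in ("top","side","wrist"):
    c=vision.calibration(n); p,d=vision.read_camera(n)
    cv2.imwrite(f"pics/{n}0.png",p); print(n,c)
E
```

```text
pics
{'t': 0.0, 'joints': array([ 1.17841126e+00,  4.91567105e-01,  1.55944509e+00,  8.58275245e-06,
        1.09166879e+00, -1.05624132e-01]), 'qvel': array([-0.00132519, -0.00108478,  0.00107715,  0.00191733,  0.00081833,
       -0.00335497]), 'tau': array([ 1.82728993e-03, -6.12648010e+01, -2.58179176e+01,  6.93833898e-02,
        4.82627889e-02, -1.06901564e-04]), 'eef_pos': array([176.68036195, 599.26433186, 214.05855186]), 'tcp_rot': array([-1.57067402e+00,  1.08146683e-03,  1.28403150e+00]), 'ft_force': array([-0.84628561, -0.22037052, -0.19776298]), 'moment': array([-0.01569241, -0.02819927,  0.01870357]), 'opening': 0.997853965130006}
top {'vertical_fov': 53.64813569986886, 'cx': 246.13858781285242, 'cy': 193.02623330794125, 'dist': array([-0.04280975,  0.        ,  0.        ,  0.        ,  0.        ]), 'pose': array([[ 1.92459664e-02, -9.97872876e-01,  6.22841598e-02,
         4.34765913e+02],
       [-9.99814484e-01, -1.92564666e-02,  4.31736122e-04,
        -2.11883822e+01],
       [ 7.68555074e-04, -6.22809142e-02, -9.98058364e-01,
         1.01173994e+03],
       [ 0.
[... 418 characters left out ...]
03],
       [-1.98487221e-02, -8.10950344e-01, -5.84778221e-01,
         8.33097974e+02],
       [ 0.00000000e+00,  0.00000000e+00,  0.00000000e+00,
         1.00000000e+00]])}
wrist {'vertical_fov': 71.8425942848193, 'cx': 254.61558564318108, 'cy': 193.7331539230131, 'dist': array([-0.05636737,  0.        ,  0.        ,  0.        ,  0.        ]), 'pose': array([[ 2.82734069e-01,  9.17878376e-01,  2.78497275e-01,
         9.75417350e+01],
       [ 9.59197898e-01, -2.70277208e-01, -8.30037552e-02,
         6.23396602e+02],
       [-9.15886043e-04,  2.90601990e-01, -9.56843584e-01,
         3.84970968e+02],
       [ 0.00000000e+00,  0.00000000e+00,  0.00000000e+00,
         1.00000000e+00]])}
```

View pics/top0.png

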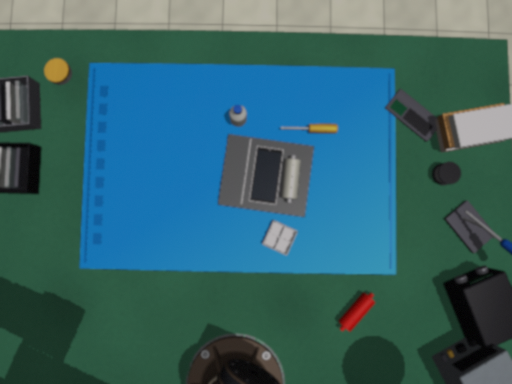

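View pics/side0.png

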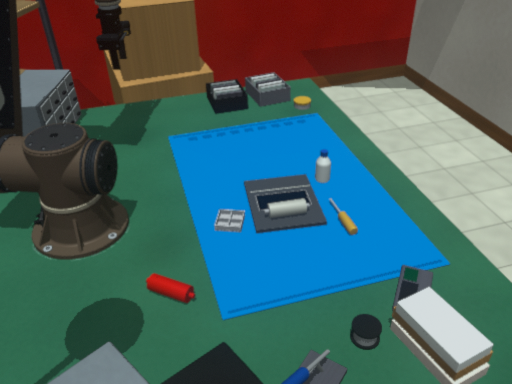

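View pics/wrist0.png

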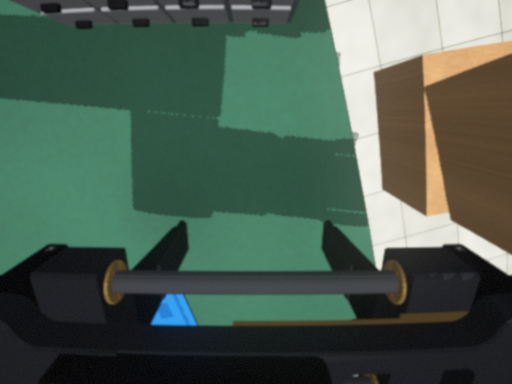

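The top view shows the pad around (266,175), the roller at (291,178) to the right of the handset, and the line at about (246,172). The bottle is at (237,114), the driver at (315,128) and the dish at (279,237).

```bash
cat > h.py <<'E'
from cell import env, vision, job
import cv2, numpy as np
def K(c):
    f=192/np.tan(np.radians(c["vertical_fov"])/2)
    return np.array([[f,0,c["cx"]],[0,f,c["cy"]],[0,0,1]])
def cast(c,px,z):
    u=cv2.undistortPoints(np.array(px,float).reshape(-1,1,2),K(c),c["dist"]).reshape(-1,2)
    d=np.c_[u,np.ones(len(u))]@c["pose"][:3,:3].T; o=c["pose"][:3,3]
    return o+d*((z-o[2])/d[:,2])[:,None]
def proj(c,pts):
    T=np.linalg.inv(c["pose"]); r,_=cv2.Rodrigues(T[:3,:3])
    return cv2.projectPoints(np.array(pts,float).reshape(-1,1,3),r,T[:3,3],K(c),c["dist"])[0].reshape(-1,2)
E
python3 - <<'E'
from h import *
p=cv2.imread("pics/top0.png"); q=cv2.resize(p[95:265,200:350],None,fx=4.5,fy=3.5*9/7,interpolation=cv2.INTER_CUBIC)
q=cv2.resize(p[125:225,210:325],None,fx=6,fy=6,interpolation=cv2.INTER_CUBIC);cv2.imwrite("pics/topz.png",q)
p=cv2.imread("pics/side0.png");q=cv2.resize(p[140:250,205:365],None,fx=5,fy=5,interpolation=cv2.INTER_CUBIC);cv2.imwrite("pics/sidez.png",q)
E
```

```text
(no output)
```

View pics/topz.png

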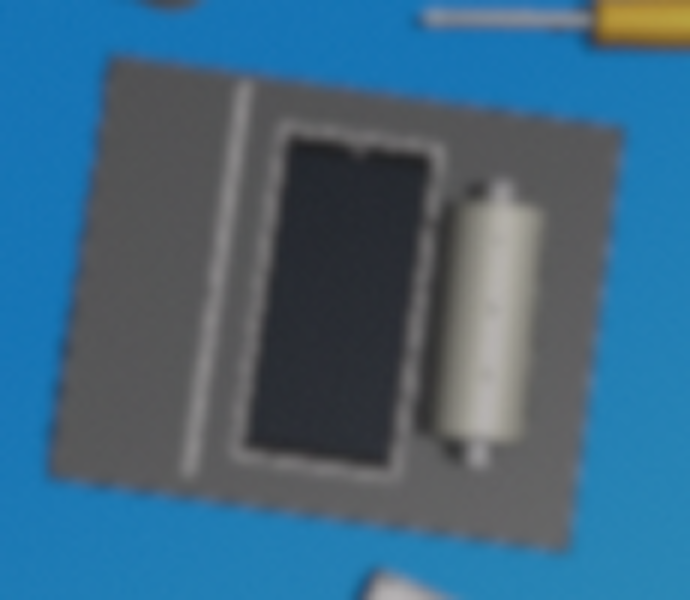

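View pics/sidez.png

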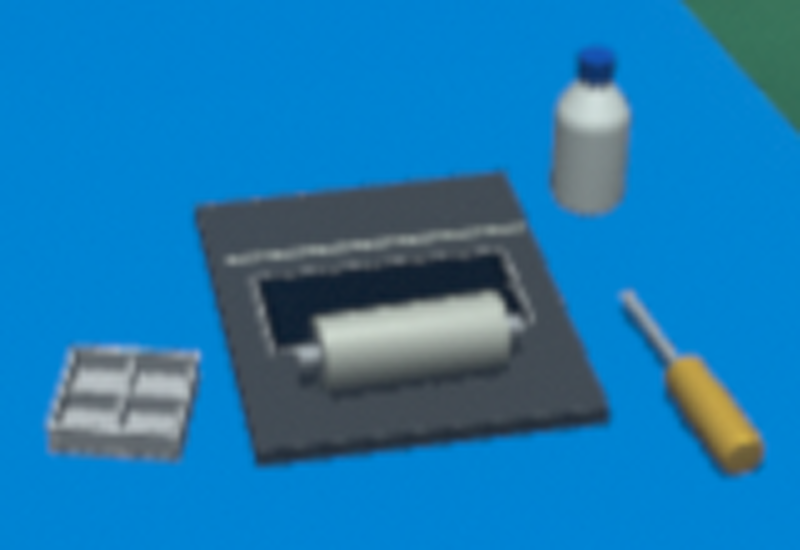

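The zoom shows the line running from (245,82) to (190,475) and the roller from (503,185) to (473,465), in 6x crop pixels. Next I measure them.

```bash
cat > meas.py <<'E'
from h import *
def comps(p,mask,name):
    n,l,s,ce=cv2.connectedComponentsWithStats(mask)
    return [(i,s[i],ce[i]) for i in range(1,n) if s[i][4]>20],l
def axis(pts):
    c=pts.mean(0); u,s,v=np.linalg.svd(pts-c,full_matrices=False); return c,v[0],s
if __name__=="__main__":
    c=vision.calibration("top"); p=cv2.imread("pics/top0.png").astype(int)
    sub=np.zeros(p.shape[:2],bool); sub[125:225,210:325]=1
    g=p.min(2)
    sat=p.max(2)-p.min(2)
    m=((g>118)&(sat<45)&sub).astype(np.uint8)
    k,l=comps(p,m,"")
    for i,s,ce in k:
        ys,xs=np.where(l==i); P=np.c_[xs,ys].astype(float)
        a=axis(P); print(i,s,ce,a[1])
    # by-eye
    z=lambda a:np.array(a)/6-0.5+1/12+np.array([210,125])
    L=cast(c,z([(245,82),(190,475)]),16); print("line",L)
    Lm=L.mean(0); print(Lm,np.linalg.norm(L[0]-L[1]))
    S=cast(c,z([(456,205),(543,208),(524,442),(436,437)]),38); print("sleeve corners",S, S.mean(0))
    R=cast(c,z([(503,188),(473,455)]),42);print("stubs",R)
    d=(L[0]-L[1])/np.linalg.norm(L[0]-L[1]); n=np.array([-d[1],d[0],0])
    for nm,q in(("sl",S.mean(0)),("st",R.mean(0))): print(nm,(q-Lm)@d,(q-Lm)@n)
    e=S[0]+S[1]-S[2]-S[3]; print("yaw line",np.arctan2(d[1],d[0]),"roller",np.arctan2(e[1],e[0]),np.arctan2(*(R[0]-R[1])[1::-1]))
    pad=cast(c,z([(112,58),(625,128),(570,550),(52,478)]),16); print("pad",pad,pad.mean(0))
E
python3 meas.py; python3 - <<'E'
from h import *
c=vision.calibration("side")
z=lambda a:np.array(a)/5-0.4+np.array([205,140])
L=cast(c,z([(525,226),(228,262)]),16);print("side line",L,L.mean(0))
pad=cast(c,z([(505,172),(607,412),(257,458),(195,206)]),16);print(pad,pad.mean(0))
R=cast(c,z([(518,324),(305,357)]),36);print("stubs",R,R.mean(0))
E
```

```text
2 [241 140  10  64 115] [245.57391304 171.66956522] [-0.14301027  0.9897212 ]
3 [285 155  15  48 445] [292.08539326 178.51235955] [-0.10644779  0.99431829]
4 [272 221  11   4  30] [276.06666667 222.9       ] [0.99010735 0.14031195]
line [[642.74780239 -29.30571082  16.        ]
 [468.47998339  -8.47964714  16.        ]]
[555.61389289 -18.89267898  16.        ] 175.5078279306186
sleeve corners [[ 586.3078534  -121.05745397   38.        ]
 [ 585.76691583 -158.62509198   38.        ]
 [ 484.60356231 -151.47825101   38.        ]
 [ 486.02410293 -113.7318045    38.        ]] [ 535.67560862 -136.22315037   38.        ]
stubs [[ 593.45896755 -140.76930887   42.        ]
 [ 478.43505516 -129.2374378    42.        ]]
sl -5.874777544165435 -118.86741220849771
st -5.750033195726026 -117.62404810398328
yaw line -0.11894198774078715 roller -0.07171941276036414 -0.09992240153416238
pad [[ 652.37841369   29.75767879   16.        ]
 [ 625.60808185 -197.74272117   16.        ]
 [ 438.88564145 -175.08308985   16.        ]
 [ 465.99914907   51.82013617   16.        ]] [545.71782151 -72.81199902  16.        ]
side line [[643.42775692 -28.75821817  16.        ]
 [468.60825839  -9.13633131  16.        ]] [556.01800765 -18.94727474  16.        ]
[[ 652.80539154   27.8213856    16.        ]
 [ 621.74079735 -201.04930079   16.        ]
 [ 435.76685752 -179.99827093   16.        ]
 [ 465.4330828    51.56138312   16.        ]] [543.9365323  -75.41620075  16.        ]
stubs [[ 594.85518154 -139.56357915   36.        ]
 [ 477.07815394 -131.48706406   36.        ]] [ 535.96666774 -135.52532161   36.        ]
```

```bash
cat > go.py <<'E'
import sys; from h import *
from scipy.spatial.transform import Rotation as Ro
s=env.state(); R=Ro.from_euler("xyz",s["tcp_rot"])
print("t",s["t"],"pos",s["eef_pos"].round(1),"rot",s["tcp_rot"].round(3),"F",s["ft_force"].round(1),"op",round(s["opening"],3))
if len(sys.argv)>1:
    x,y,z,yaw=map(float,sys.argv[1:5])
    T=Ro.from_euler("xyz",[-np.pi/2,0,yaw])
    print("row",R.inv().apply(np.array([x,y,z])-s["eef_pos"]).round(1),np.degrees((R.inv()*T).as_rotvec()).round(1))
E
python3 go.py 470 330 215 0.6; python3 go.py 536 -150 215 -0.09
```

```text
t 0.15 pos [176.7 599.3 214.2] rot [-1.571e+00  1.000e-03  1.284e+00] F [-0.7  0.4  1.3] op 0.998
row [-175.4   -0.7 -357.5] [ 0.  39.2 -0. ]
t 0.15 pos [176.7 599.3 214.2] rot [-1.571e+00  1.000e-03  1.284e+00] F [-0.7  0.4  1.3] op 0.998
row [-6.171e+02 -4.000e-01 -5.566e+02] [ 0.  78.7 -0. ]
```

```bash
python3 -m crank '[[-22,0,-45,0,7,0],[-44,0,-89,0,14,0],[-66,0,-134,0,21,0],[-88,0,-179,0,28,0],[-110,0,-224,0,35,0]]' 0.6; python3 go.py 480 200 200 0.3; python3 go.py 536 -150 150 -0.09
```

```text
t: 0.65
eef_pos: [361.3, 429.1, 214.2]
tcp_rot: [-1.571, 0.001, 0.668]
ft_force: [0.7, 1.6, -0.3]
opening: 0.641
t 0.65 pos [361.3 429.1 214.2] rot [-1.571e+00  1.000e-03  6.680e-01] F [ 0.7  1.6 -0.3] op 0.641
row [ -48.8   14.4 -253.3] [ 0.  21.1 -0. ]
t 0.65 pos [361.3 429.1 214.2] rot [-1.571e+00  1.000e-03  6.680e-01] F [ 0.7  1.6 -0.3] op 0.641
row [-221.7   64.6 -562.7] [ 0.  43.5 -0. ]
```

```bash
python3 -m crank '[[-10,0,-48,0,4,0],[-20,0,-96,0,8,0],[-30,0,-144,0,12,0],[-40,0,-192,0,16,0],[-50,0,-240,0,20,0]]'; python3 go.py 536 -150 150 -0.09
```

```text
t: 1.15
eef_pos: [471.4, 207.8, 214.4]
tcp_rot: [-1.571, 0.001, 0.316]
ft_force: [0.9, 1.0, 0.3]
opening: 0.6
t 1.15 pos [471.4 207.8 214.4] rot [-1.571e+00  1.000e-03  3.160e-01] F [0.9 1.  0.3] op 0.6
row [ -49.9   64.7 -360.1] [ 0.  23.3 -0. ]
```

```bash
python3 -m crank '[[-6,0,-46,0,4,0],[-12,0,-92,0,8,0],[-18,0,-138,0,12,0],[-25,10,-184,0,16,0],[-31,20,-230,0,20,0]]'; python3 go.py 536 -150 150 -0.09
```

```text
t: 1.65
eef_pos: [513.5, -22.3, 194.5]
tcp_rot: [-1.572, -0.0, -0.036]
ft_force: [0.8, 1.0, 0.2]
opening: 0.597
t 1.65 pos [513.5 -22.3 194.5] rot [-1.572 -0.    -0.036] F [0.8 1.  0.2] op 0.597
row [  27.    44.6 -126.7] [0.1 3.1 0. ]
```

```bash
python3 -m crank '[[7,15,-40,0,1,0],[14,30,-80,0,2,0],[20,40,-110,0,3,0],[27,44,-126,0,3,0],[27,44,-126,0,3,0]]'; python3 - <<'E'
from h import *
import numpy as np
c=vision.calibration("wrist");p,d=vision.read_camera("wrist");cv2.imwrite("pics/w1.png",p);np.save("pics/w1.npy",np.r_[[c["pose"]]])
p,d=vision.read_camera("top");cv2.imwrite("pics/t1.png",p)
E
python3 go.py
```

```text
t: 2.15
eef_pos: [536.4, -150.7, 150.0]
tcp_rot: [-1.572, 0.0, -0.089]
ft_force: [-0.2, 0.8, 0.3]
opening: 0.601
t 2.25 pos [ 536.  -148.6  150.7] rot [-1.571 -0.    -0.088] F [ 0.   0.  -0.2] op 0.602
```

View pics/w1.png

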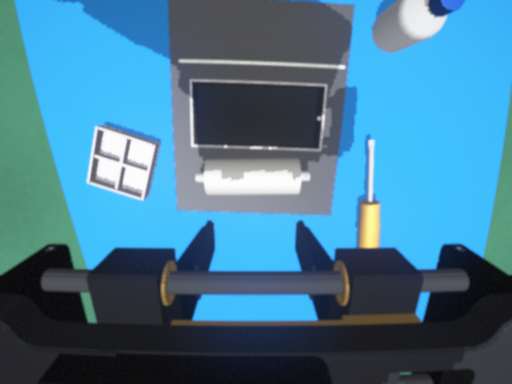

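View pics/t1.png

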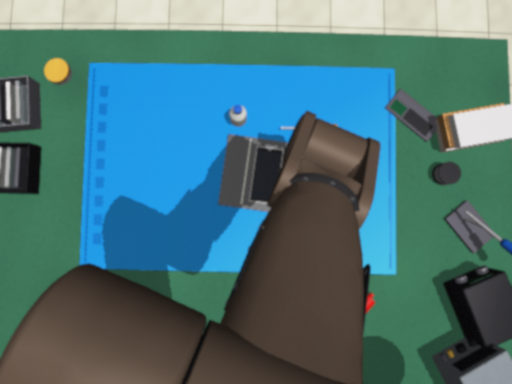

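The wrist view is clear: the roller is at (252,177) with stub ends near (198,178) and (308,177). The line runs from (180,62) to (343,67).

```bash
cat > wm.py <<'E'
import sys; from h import *
s=env.state(); c=vision.calibration("wrist");p,d=vision.read_camera("wrist");n=sys.argv[1]
cv2.imwrite(f"pics/{n}.png",p)
print("t",s["t"],"pos",s["eef_pos"].round(1),"yaw",s["tcp_rot"][2].round(3),"F",s["ft_force"].round(1))
a=p.astype(int); m=((a.min(2)>110)&(a.max(2)-a.min(2)<60)).astype(np.uint8)
padx=cv2.cvtColor(p,cv2.COLOR_BGR2HSV)
k,l,st,ce=cv2.connectedComponentsWithStats(m)
res={}
for i in range(1,k):
    if st[i][4]<40: continue
    cnt=cv2.findContours((l==i).astype(np.uint8),cv2.RETR_EXTERNAL,cv2.CHAIN_APPROX_NONE)[0][0]
    r=cv2.minAreaRect(cnt); print(i,st[i],ce[i].round(1),np.round(r[1],1))
E
python3 wm.py w2
python3 - <<'E'
import cv2; p=cv2.imread("pics/w2.png"); cv2.imwrite("pics/w2z.png",cv2.resize(p[40:230,160:360],None,fx=4,fy=3.1*4/3.1*0.78,interpolation=cv2.INTER_CUBIC))
E
```

```text
t 2.25 pos [ 536.  -148.6  150.7] yaw -0.088 F [ 0.   0.  -0.2]
1 [ 373    0   73   54 2571] [406.1  26.7] [47.8 71.3]
2 [333   7  20  16 155] [345.7  12.8] [23.6 11.3]
3 [  172    50   178   166 12245] [251.9 159.2] [164.2 177.6]
4 [  88  128   71   74 3510] [123.3 163.6] [68.4 60.3]
5 [367 142   7  63 333] [370.2 172.9] [62.  6.]
7 [377 204   3  44  48] [378.7 225.1] [43.  2.]
```

View pics/w2z.png

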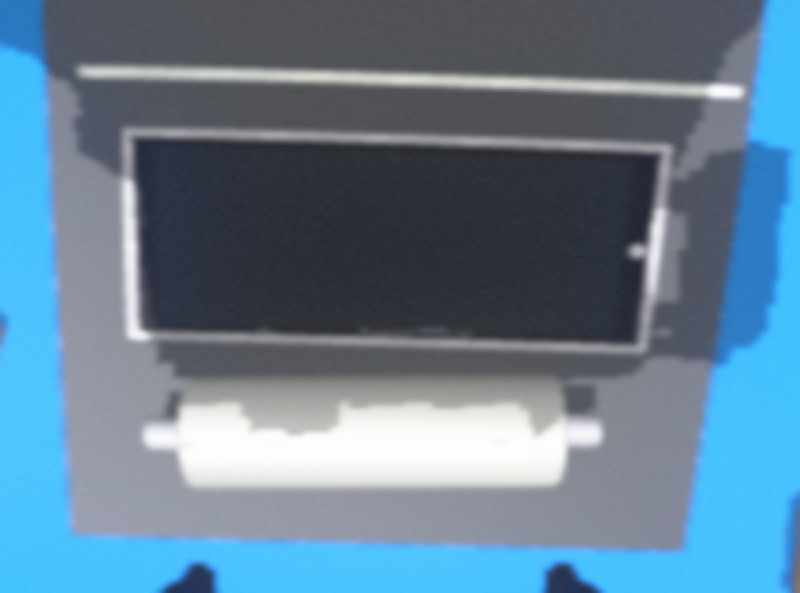

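```bash
cat > pick.py <<'E'
# usage: line & stub picks in full-res wrist pixel coords
import sys,json; from h import *
v=json.loads(sys.argv[1]); c=vision.calibration("wrist")
L=cast(c,v[:2],16); R=cast(c,v[2:],36)
L0=np.array([642.9,-29.2,16]);L1=np.array([468.5,-8.8,16])
def rel(A,B,Rm,e):
    d=(A-B)/np.linalg.norm(A-B); n=np.array([-d[1],d[0],0]); q=Rm-(A+B)/2
    print(" along %.1f across %.1f  dyaw %.2f deg"%(q@d,q@n,np.degrees(np.arctan2(e[1],e[0])-np.arctan2(d[1],d[0]))))
e=R[1]-R[0]; Rm=R.mean(0)
print("line",L.round(1).tolist(),"len",np.linalg.norm(L[1]-L[0]).round(1),"roller",Rm.round(1),"len",np.linalg.norm(e).round(1),"yaw",np.arctan2(e[1],e[0]).round(3))
rel(L[1],L[0],Rm,e); rel(L0,L1,Rm,e)
E
python3 - <<'E'
z=lambda x,y:[round(x/4-.4+160,2),round(y/3.12-.35+40,2)]
print([z(80,72),z(743,92),z(143,436),z(602,432)])
E
python3 pick.py '[[179.6,62.73],[345.35,69.14],[195.35,179.4],[310.1,178.1]]'; python3 go.py
```

```text
[[179.6, 62.73], [345.35, 69.14], [195.35, 179.39], [310.1, 178.11]]
line [[468.0, -5.7, 16.0], [644.2, -27.2, 16.0]] len 177.5 roller [ 534.9 -134.5   36. ] len 127.5 yaw -0.075
 along -6.8 across -119.7  dyaw 2.62 deg
 along -7.3 across -117.1  dyaw 2.36 deg
t 2.3 pos [ 536.  -148.1  150.9] rot [-1.571 -0.    -0.087] F [-0.4 -0.1  0.6] op 0.598
```

```bash
python3 go.py 534.2 -146.5 62 -0.077
```

```text
t 2.3 pos [ 536.  -148.1  150.9] rot [-1.571 -0.    -0.087] F [-0.4 -0.1  0.6] op 0.598
row [-1.9 88.9  1.5] [ 0.  -0.6  0. ]
```

```bash
python3 -m crank '[[-2,30,1,0,-0.6,0],[-2,60,1,0,-0.6,0],[-2,85,1,0,-0.6,0],[-2,89,1.5,0,-0.6,0],[-2,89,1.5,0,-0.6,0]]'; python3 wm.py w3; python3 go.py 534.2 -146.5 56 -0.077
```

```text
t: 2.8
eef_pos: [534.2, -145.6, 62.3]
tcp_rot: [-1.571, 0.0, -0.075]
ft_force: [0.8, 0.1, 0.1]
opening: 0.599
t 2.8 pos [ 534.2 -145.6   62.3] yaw -0.075 F [0.8 0.1 0.1]
1 [ 152    0  247  179 6907] [304.7  79.6] [174.4 250.1]
2 [ 425    0   87   39 2637] [464.8  15.4] [38. 86.]
3 [  143    68   223   187 13947] [240.2 204.2] [227.4 178.5]
4 [  32  134   98  101 7103] [ 78.7 182.9] [100.2  81. ]
5 [397 158  27 112 701] [414.2 205.6] [111.1  25.9]
49 [213 322  88   1  88] [256.5 322. ] [87.  0.]
t 2.85 pos [ 534.6 -145.9   63. ] rot [-1.572e+00 -1.000e-03 -7.500e-02] F [ 0.5 -0.1  0.4] op 0.598
row [-0.4  7.  -0.6] [0.1 0.1 0.1]
```

View pics/w3.png

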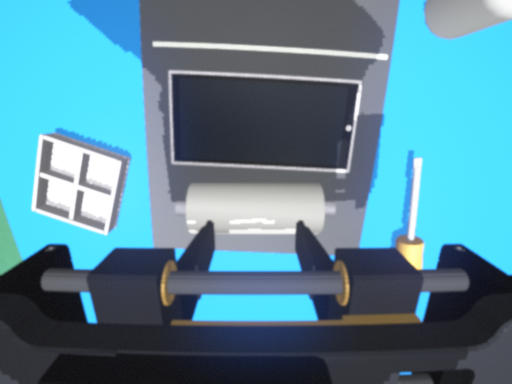

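The fingertips are at about (203,230) and (308,230), over the rear of the roller and inside its sleeve. I lower until contact.

```bash
python3 -m crank '[[0,3,0,0,0,0],[0,5,0,0,0,0],[0,6,0,0,0,0],[0,7,0,0,0,0]]'
```

```text
t: 3.25
eef_pos: [534.7, -146.0, 56.2]
tcp_rot: [-1.572, -0.002, -0.075]
ft_force: [-0.3, 0.4, 1.2]
opening: 0.598
```

```bash
python3 -m crank '[[0,0.5,0,0,0,0],[0,1,0,0,0,0],[0,1,0,0,0,0]]'
```

```text
t: 3.55
eef_pos: [534.8, -146.2, 55.9]
tcp_rot: [-1.572, -0.002, -0.075]
ft_force: [-1.9, 0.3, 7.9]
opening: 0.598
```

Contact at 8 N. First stroke.

```bash
python3 -m crank '[[0,1.5,4,0,0.1,0],[0,1.5,10,0,0.3,0],[0,1.5,16,0,0.5,0],[0,1.5,22,0,0.7,0],[0,1.5,26,0,0.9,0]]'; python3 wm.py w4 | head -1
```

```text
t: 4.05
eef_pos: [536.8, -120.2, 55.9]
tcp_rot: [-1.573, -0.003, -0.09]
ft_force: [-5.8, 0.2, 19.9]
opening: 0.602
t 4.05 pos [ 536.8 -120.2   55.9] yaw -0.09 F [-5.8  0.2 19.9]
```

View pics/w4.png

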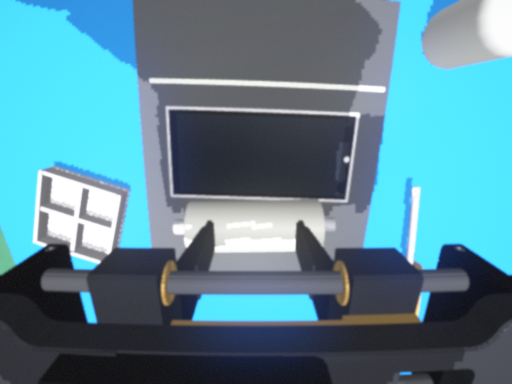

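```bash
python3 -m crank '[[0,1,4,0,0,0],[0,1,9,0,0,0],[0,1,14,0,0,0],[0,1,17,0,0,0],[0,1,17,0,0,0]]';python3 -m crank '[[0,-2,0,0,0,0],[0,-8,0,0,0,0],[0,-8,0,0,0,0]]'; python3 wm.py w5 | head -1;  python3 - <<'E'
import cv2; p=cv2.imread("pics/w5.png"); cv2.imwrite("pics/w5z.png",cv2.resize(p[80:270,140:400],None,fx=3,fy=3,interpolation=cv2.INTER_CUBIC))
E
```

```text
t: 4.6
eef_pos: [538.1, -102.6, 55.9]
tcp_rot: [-1.573, -0.003, -0.09]
ft_force: [-4.8, 1.3, 15.3]
opening: 0.598
t: 4.9
eef_pos: [538.5, -102.7, 64.6]
tcp_rot: [-1.573, -0.004, -0.09]
ft_force: [0.5, -0.3, -0.3]
opening: 0.602
t 4.9 pos [ 538.5 -102.7   64.6] yaw -0.09 F [ 0.5 -0.3 -0.3]
```

View pics/w5z.png

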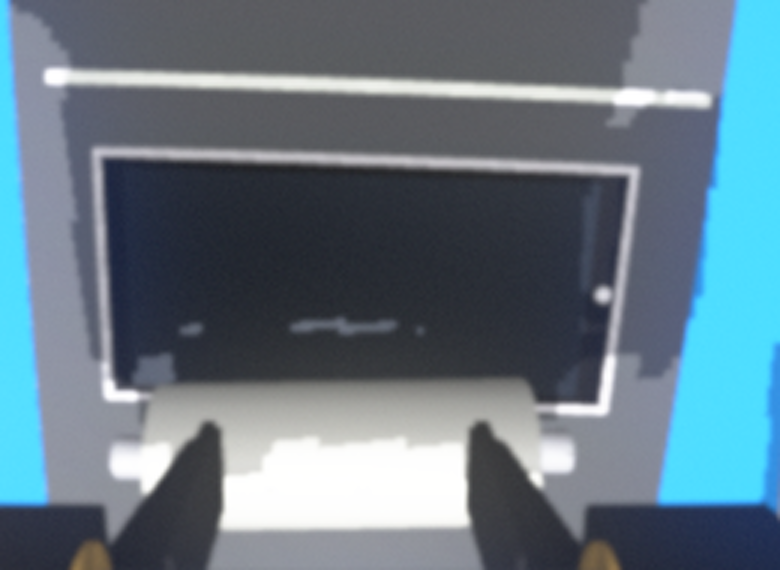

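```bash
cat > z3.py <<'E'
import sys,json
x0,y0=int(sys.argv[2]),int(sys.argv[3])
print(json.dumps([[round(x/3-.33+x0,2),round(y/3-.33+y0,2)] for x,y in json.loads(sys.argv[1])]))
E
python3 pick.py "$(python3 z3.py '[[45,77],[711,101],[110,459],[575,455]]' 140 80)"
```

```text
line [[467.4, -6.2, 16.0], [643.6, -27.9, 16.0]] len 177.6 roller [ 536.6 -113.1   36. ] len 128.0 yaw -0.082
 along -7.0 across -97.7  dyaw 2.32 deg
 along -8.0 across -95.7  dyaw 1.96 deg
```

The first stroke moved the roller 22 mm and the tool 44 mm, so it rolled without slip. Next stroke.

```bash
python3 -m crank '[[-1,0,-14,0,0,0],[-1,0,-22,0,0,0],[-1,5,-22,0,0,0],[-1,9,-22,0,0,0],[-1,9.5,-22,0,0,0]]'; python3 go.py
```

```text
t: 5.45
eef_pos: [535.4, -124.9, 55.4]
tcp_rot: [-1.574, -0.004, -0.09]
ft_force: [-4.6, -2.5, 22.1]
opening: 0.606
t 5.45 pos [ 535.4 -124.9   55.4] rot [-1.574 -0.004 -0.09 ] F [-4.6 -2.5 22.1] op 0.606
```

```bash
python3 -m crank '[[0,0.6,4,0,0.2,0],[0,0.4,12,0,0.6,0],[0,0.4,20,0,1,0],[0,0.4,28,0,1.4,0],[0,0.4,34,0,1.8,0]]'; python3 -m crank '[[0,1,6,0,0.2,0],[0,1,10,0,0.2,0],[0,1,10,0,0.2,0],[0,-3,10,0,0.2,0],[0,-8,10,0,0.2,0]]'; python3 wm.py w6 | head -1;  python3 - <<'E'
import cv2; p=cv2.imread("pics/w6.png"); cv2.imwrite("pics/w6z.png",cv2.resize(p[80:270,140:400],None,fx=3,fy=3,interpolation=cv2.INTER_CUBIC))
E
```

```text
t: 5.95
eef_pos: [538.1, -90.6, 55.9]
tcp_rot: [-1.574, -0.004, -0.12]
ft_force: [-6.9, 0.1, 21.0]
opening: 0.6
t: 6.45
eef_pos: [539.0, -80.4, 63.6]
tcp_rot: [-1.574, -0.003, -0.124]
ft_force: [-0.2, -1.0, 0.0]
opening: 0.596
t 6.45 pos [539.  -80.4  63.6] yaw -0.124 F [-0.2 -1.   0. ]
```

View pics/w6z.png

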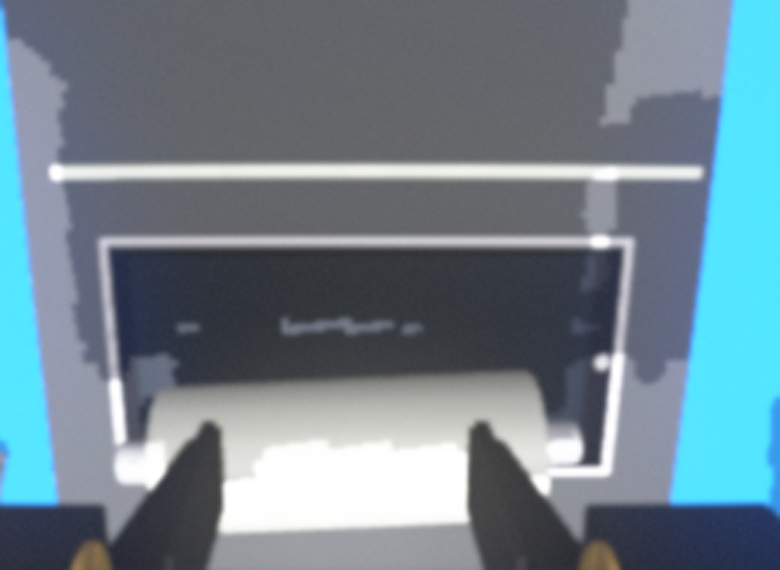

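```bash
python3 pick.py "$(python3 z3.py '[[50,173],[702,173],[116,465],[582,443]]' 140 80)"
```

```text
line [[467.5, -6.5, 16.0], [644.6, -28.4, 16.0]] len 178.5 roller [538.9 -90.4  36. ] len 128.4 yaw -0.074
 along -8.0 across -74.5  dyaw 2.80 deg
 along -8.4 across -72.8  dyaw 2.42 deg
```

Roller yaw is unchanged at about 2.4° from the line, well inside the 8° allowed. I realign the tool with the roller and keep straight strokes.

```bash
python3 go.py 537.5 -101.6 55.3 -0.078
```

```text
t 6.5 pos [539.4 -80.5  64.4] rot [-1.574 -0.004 -0.124] F [0.6 0.3 0.9] op 0.602
row [  0.7   9.1 -21.1] [ 0.2 -2.6  0.2]
```

```bash
python3 -m crank '[[0.5,0,-14,0.2,-2.6,0.2],[0.7,0,-21,0.2,-2.6,0.2],[0.7,5,-21,0.2,-2.6,0.2],[0.7,8.5,-21,0.2,-2.6,0.2],[0.7,9.2,-21,0.2,-2.6,0.2]]'; python3 go.py
```

```text
t: 7.0
eef_pos: [537.5, -101.4, 55.6]
tcp_rot: [-1.571, -0.0, -0.079]
ft_force: [-4.4, -1.2, 19.7]
opening: 0.597
t 7.0 pos [ 537.5 -101.4   55.6] rot [-1.571 -0.    -0.079] F [-4.4 -1.2 19.7] op 0.597
```

```bash
python3 -m crank '[[0,0.6,4,0,0,0],[0,0.5,12,0,0,0],[0,0.5,20,0,0,0],[0,0.5,28,0,0,0],[0,0.5,34,0,0,0]]'; python3 -m crank '[[0,1,6,0,0,0],[0,1,10,0,0,0],[0,1,10,0,0,0],[0,-3,10,0,0,0],[0,-8,10,0,0,0]]'; python3 wm.py w7 | head -1;  python3 - <<'E'
import cv2; p=cv2.imread("pics/w7.png"); cv2.imwrite("pics/w7z.png",cv2.resize(p[80:270,140:400],None,fx=3,fy=3,interpolation=cv2.INTER_CUBIC))
E
```

```text
t: 7.5
eef_pos: [540.0, -66.7, 55.9]
tcp_rot: [-1.571, -0.001, -0.079]
ft_force: [-5.5, 0.6, 19.0]
opening: 0.596
t: 8.0
eef_pos: [540.6, -56.4, 63.7]
tcp_rot: [-1.571, 0.0, -0.08]
ft_force: [-0.3, 0.8, 0.1]
opening: 0.601
t 8.0 pos [540.6 -56.4  63.7] yaw -0.08 F [-0.3  0.8  0.1]
```

View pics/w7z.png

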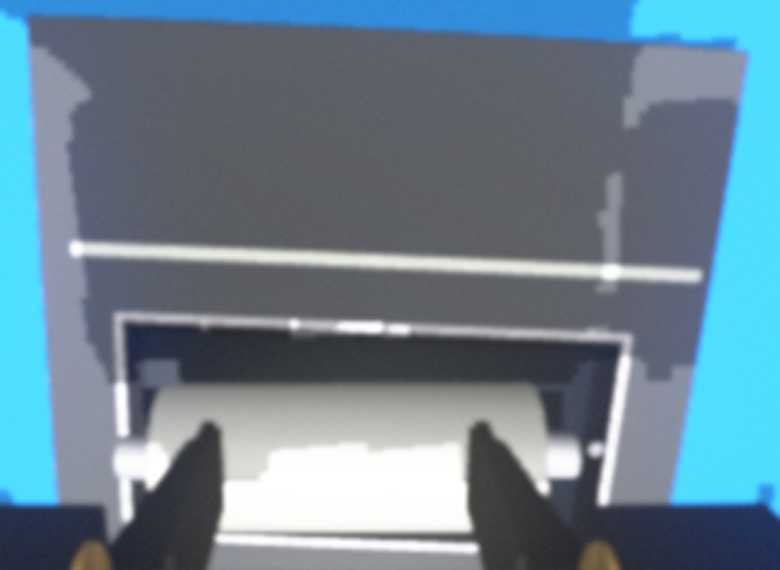

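```bash
python3 pick.py "$(python3 z3.py '[[71,248],[702,276],[115,459],[580,457]]' 140 80)"; python3 go.py 539 -79 55.3 -0.079
```

```text
line [[467.8, -6.6, 16.0], [645.0, -28.7, 16.0]] len 178.6 roller [540.6 -67.5  36. ] len 128.3 yaw -0.075
 along -9.5 across -51.4  dyaw 2.78 deg
 along -9.4 across -49.9  dyaw 2.35 deg
t 8.05 pos [541.  -56.5  64.5] rot [-1.571e+00 -1.000e-03 -8.000e-02] F [ 0.2 -0.3  1.4] op 0.599
row [ -0.2   9.2 -22.6] [ 0. -0.  0.]
```

```bash
python3 -m crank '[[0,0,-14,0,0,0],[0,0,-22.5,0,0,0],[0,5,-22.5,0,0,0],[0,8.5,-22.5,0,0,0],[0,9.2,-22.5,0,0,0]]'; python3 -m crank '[[0,0.6,4,0,0,0],[0,0.5,12,0,0,0],[0,0.5,20,0,0,0],[0,0.5,28,0,0,0],[0,0.5,34,0,0,0]]'; python3 -m crank '[[0,1,6,0,0,0],[0,1,10,0,0,0],[0,1,10,0,0,0],[0,-3,10,0,0,0],[0,-8,10,0,0,0]]'; python3 wm.py w8 | head -1;  python3 - <<'E'
import cv2; p=cv2.imread("pics/w8.png"); cv2.imwrite("pics/w8z.png",cv2.resize(p[80:270,140:400],None,fx=3,fy=3,interpolation=cv2.INTER_CUBIC))
E
```

```text
t: 8.55
eef_pos: [539.2, -79.2, 55.5]
tcp_rot: [-1.571, -0.001, -0.08]
ft_force: [-4.3, -1.3, 18.6]
opening: 0.6
t: 9.05
eef_pos: [541.7, -44.9, 55.9]
tcp_rot: [-1.571, -0.001, -0.08]
ft_force: [-5.7, -0.5, 19.7]
opening: 0.6
t: 9.55
eef_pos: [542.3, -34.7, 63.7]
tcp_rot: [-1.571, -0.0, -0.08]
ft_force: [0.2, -0.5, 0.8]
opening: 0.6
t 9.55 pos [542.3 -34.7  63.7] yaw -0.08 F [ 0.2 -0.5  0.8]
```

View pics/w8z.png

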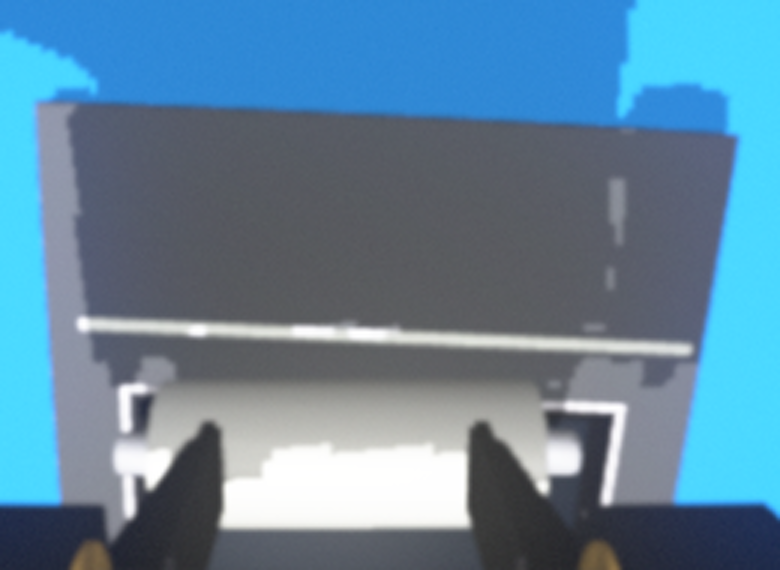

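```bash
python3 pick.py "$(python3 z3.py '[[79,324],[691,350],[115,456],[580,454]]' 140 80)"; python3 go.py 541 -57 55.3 -0.08
```

```text
line [[467.9, -6.9, 16.0], [644.5, -28.9, 16.0]] len 178.0 roller [542.4 -44.8  36. ] len 128.1 yaw -0.076
 along -10.4 across -28.4  dyaw 2.78 deg
 along -10.3 across -27.2  dyaw 2.33 deg
t 9.6 pos [542.6 -34.8  64.4] rot [-1.571e+00 -1.000e-03 -8.000e-02] F [-0.2  0.4  0.9] op 0.6
row [  0.1   9.1 -22.3] [0.  0.  0.1]
```

```bash
python3 -m crank '[[0,0,-14,0,0,0],[0,0,-22,0,0,0],[0,5,-22,0,0,0],[0,8.5,-22,0,0,0],[0,9.2,-22,0,0,0]]'; python3 -m crank '[[0,0.6,4,0,0,0],[0,0.5,12,0,0,0],[0,0.5,20,0,0,0],[0,0.5,28,0,0,0],[0,0.5,34,0,0,0]]'; python3 -m crank '[[0,1,6,0,0,0],[0,1,10,0,0,0],[0,1,10,0,0,0],[0,-3,10,0,0,0],[0,-8,10,0,0,0]]'; python3 wm.py w9 | head -1;  python3 - <<'E'
import cv2; p=cv2.imread("pics/w9.png"); cv2.imwrite("pics/w9z.png",cv2.resize(p[80:270,140:400],None,fx=3,fy=3,interpolation=cv2.INTER_CUBIC))
E
```

```text
t: 10.1
eef_pos: [540.9, -57.0, 55.4]
tcp_rot: [-1.571, -0.001, -0.08]
ft_force: [-4.9, -0.7, 17.3]
opening: 0.601
t: 10.6
eef_pos: [543.4, -22.6, 55.9]
tcp_rot: [-1.571, -0.001, -0.08]
ft_force: [-5.8, -0.2, 21.3]
opening: 0.6
t: 11.1
eef_pos: [544.0, -12.4, 63.6]
tcp_rot: [-1.571, -0.001, -0.079]
ft_force: [0.1, -0.1, -0.3]
opening: 0.6
t 11.1 pos [544.  -12.4  63.6] yaw -0.079 F [ 0.1 -0.1 -0.3]
```

View pics/w9z.png

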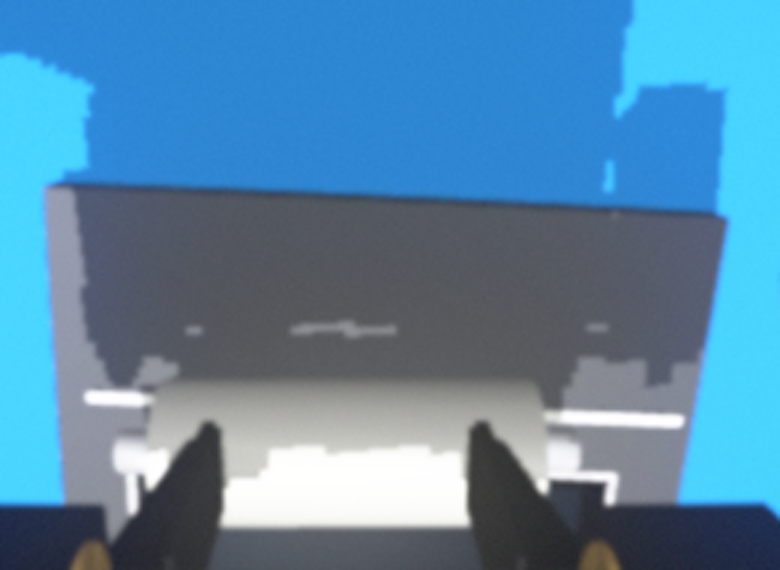

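```bash
python3 pick.py "$(python3 z3.py '[[86,398],[684,421],[115,455],[580,452]]' 140 80)"; python3 - <<'E'
from h import *
p,_=vision.read_camera("side");cv2.imwrite("pics/s9.png",cv2.resize(p[140:250,205:365],None,fx=5,fy=5,interpolation=cv2.INTER_CUBIC))
E
```

```text
line [[467.7, -7.3, 16.0], [645.2, -29.1, 16.0]] len 178.8 roller [544.1 -22.1  36. ] len 128.0 yaw -0.073
 along -11.8 across -5.4  dyaw 2.78 deg
 along -11.1 across -4.4  dyaw 2.46 deg
```

View pics/s9.png

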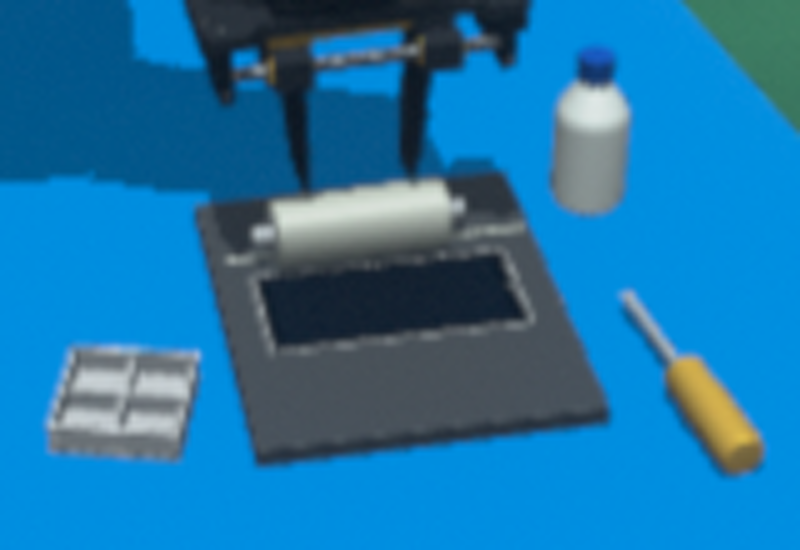

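```bash
cat > sp.py <<'E'
import sys,json; from h import *
v=json.loads(sys.argv[1]); c=vision.calibration("side")
P=np.array(v)/5-0.4+np.array([205,140])
L=cast(c,P[:2],16);R=cast(c,P[2:],36);d=L[1]-L[0];d/=np.linalg.norm(d);n=np.array([-d[1],d[0],0]);q=R.mean(0)-L.mean(0);e=R[1]-R[0]
print("along",q@d,"across",q@n,"dyaw",np.degrees(np.arctan2(e[1],e[0])-np.arctan2(d[1],d[0])),R.mean(0))
E
python3 sp.py '[[228,262],[525,226],[255,235],[465,205]]'; python3 go.py 542.4 -32 55.3 -0.08
```

```text
along -10.566597311044584 across -2.275277560329914 dyaw 2.1922171834501416 [545.26356155 -20.02975139  36.        ]
t 11.2 pos [544.4 -12.6  64.1] rot [-1.572 -0.002 -0.08 ] F [-0.3 -0.9 -0.5] op 0.598
row [ -0.5   8.8 -19.5] [0.  0.  0.1]
```

Estimates of the remaining distance are 2.3 (side), 4.4–5.4 (wrist) and about 6.5 mm (odometry). I roll 4 mm more, which is 8 mm of tool travel.

```bash
python3 -m crank '[[0,0,-8,0,0,0],[0,0,-14,0,0,0],[0,5,-14,0,0,0],[0,8.3,-14,0,0,0],[0,9,-14,0,0,0]]'; python3 -m crank '[[0,0.6,2,0,0,0],[0,0.6,5,0,0,0],[0,0.6,8,0,0,0],[0,0.6,8.5,0,0,0],[0,0.6,8.5,0,0,0]]'; python3 -m crank '[[0,-2,0,0,0,0],[0,-8,0,0,0,0],[0,-30,0,0,0,0],[0,-60,0,0,0,0],[0,-90,0,0,0,0]]'; python3 -m crank '[[0,0,-30,0,0,0],[0,0,-60,0,0,0],[0,0,-60,0,0,0]]'
python3 wm.py w10 | head -1;  python3 - <<'E'
from h import *
p=cv2.imread("pics/w10.png"); cv2.imwrite("pics/w10z.png",cv2.resize(p[20:210,140:400],None,fx=3,fy=3,interpolation=cv2.INTER_CUBIC))
p,_=vision.read_camera("side");cv2.imwrite("pics/s10.png",cv2.resize(p[140:250,205:365],None,fx=5,fy=5,interpolation=cv2.INTER_CUBIC))
E
```

```text
t: 11.7
eef_pos: [543.3, -26.7, 55.8]
tcp_rot: [-1.572, -0.002, -0.08]
ft_force: [-5.4, -0.7, 23.4]
opening: 0.598
t: 12.2
eef_pos: [543.9, -18.0, 56.0]
tcp_rot: [-1.572, -0.002, -0.08]
ft_force: [-4.6, 1.0, 16.5]
opening: 0.604
t: 12.7
eef_pos: [543.4, -17.9, 146.7]
tcp_rot: [-1.571, -0.001, -0.08]
ft_force: [0.3, -0.3, -0.2]
opening: 0.6
t: 13.0
eef_pos: [538.6, -80.1, 147.0]
tcp_rot: [-1.572, -0.002, -0.082]
ft_force: [-0.1, 0.8, -0.4]
opening: 0.6
t 13.0 pos [538.6 -80.1 147. ] yaw -0.082 F [-0.1  0.8 -0.4]
```

View pics/w10z.png

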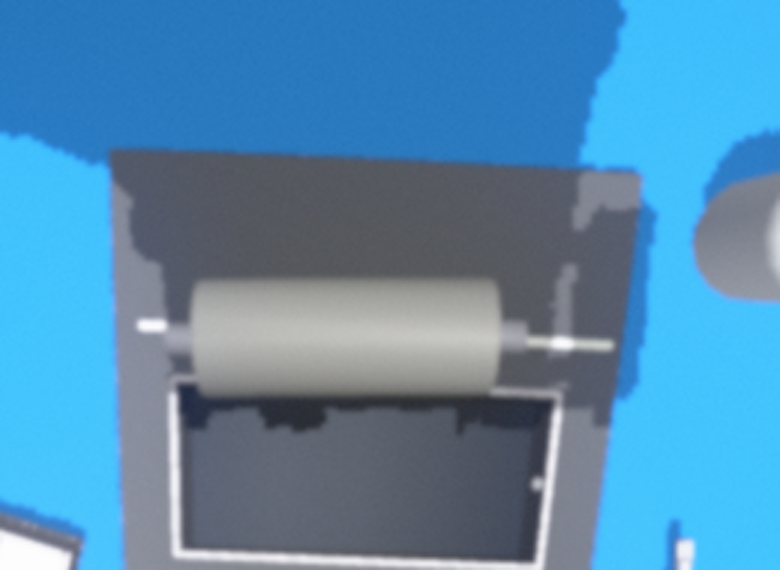

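View pics/s10.png

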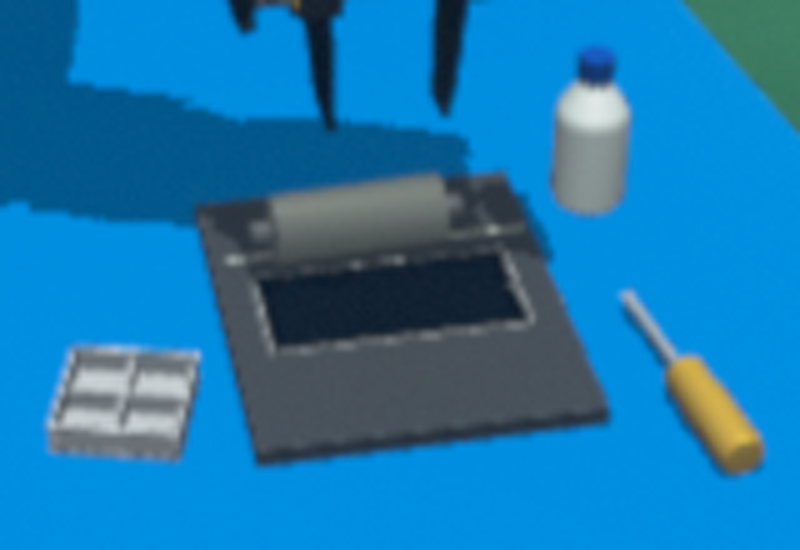

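```bash
python3 pick.py "$(python3 z3.py '[[138,325],[613,346],[166,338],[527,335]]' 140 20)"; python3 sp.py '[[228,262],[525,226],[250,232],[464,202]]'
```

```text
line [[467.4, -4.0, 16.0], [643.4, -25.9, 16.0]] len 177.4 roller [544.2 -13.3  36. ] len 125.4 yaw -0.073
 along -11.4 across 0.3  dyaw 2.89 deg
 along -12.1 across 4.4  dyaw 2.49 deg
along -11.621234404715427 across 1.0187975846086106 dyaw 1.962212145140313 [544.5829281  -16.63859693  36.        ]
```

Both in-image relative measurements put it within about 1 mm. I clear the arm for an independent top-view check.

```bash
python3 -m crank '[[0,-20,-45,0,0,0],[0,-40,-90,0,0,0],[0,-40,-135,0,0,0],[0,-40,-180,0,0,0],[0,-40,-225,0,0,0]]';python3 -m crank '[[0,0,-45,0,0,0],[0,0,-60,0,0,0],[0,0,-60,0,0,0]]'
python3 - <<'E'
from h import *
p,_=vision.read_camera("top");cv2.imwrite("pics/t11.png",p);cv2.imwrite("pics/t11z.png",cv2.resize(p[125:225,210:325],None,fx=6,fy=6,interpolation=cv2.INTER_CUBIC))
E
```

```text
t: 13.6
eef_pos: [520.3, -302.8, 186.8]
tcp_rot: [-1.571, -0.001, -0.08]
ft_force: [0.3, -0.1, -0.3]
opening: 0.601
t: 13.9
eef_pos: [515.4, -363.4, 186.1]
tcp_rot: [-1.57, -0.0, -0.082]
ft_force: [-0.6, 0.2, 0.1]
opening: 0.597
```

View pics/t11z.png

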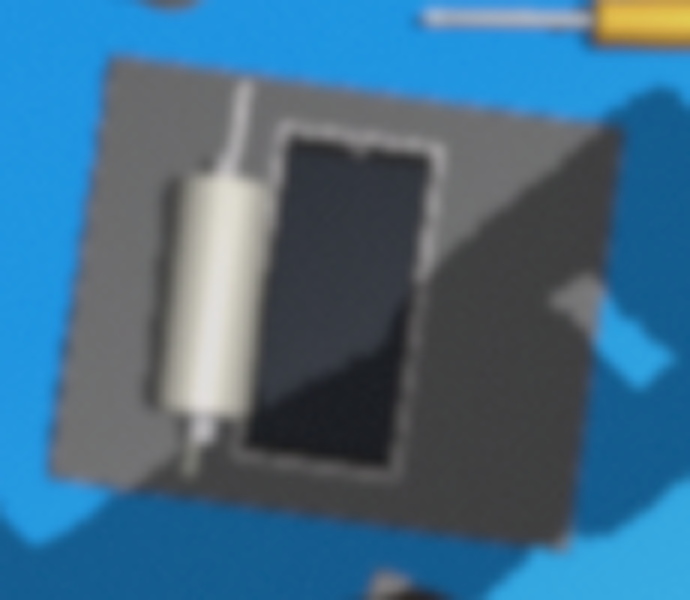

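```bash
python3 - <<'E'
from h import *
c=vision.calibration("top")
z=lambda a:np.array(a)/6-0.42+np.array([210,125])
L=cast(c,z([(190,475),(245,82)]),16);d=L[1]-L[0];d/=np.linalg.norm(d);n=np.array([-d[1],d[0],0])
for h in(36,38):
  R=cast(c,z([(182,176),(273,180),(245,416),(160,410)]),h);q=R.mean(0)-L.mean(0);e=R[0]+R[1]-R[2]-R[3]
  print(q@d,q@n,np.degrees(np.arctan2(e[1],e[0])-np.arctan2(d[1],d[0])))
s=env.state();print(s["t"],s["qvel"].round(4))
E
```

```text
-10.182706351892373 -0.27718130231767196 1.8840709806663956
-10.407246930551429 -0.31069880586953574 1.8840709806663987
13.95 [ 0.0299 -0.0158  0.0218  0.0016 -0.0016  0.006 ]
```

```bash
python3 -c "
from cell import job; print(job.job_done())"
```

```text
the job is handed in; nothing more can be done
None
```

The roller now lies at rest over the white line, and I handed the job in at about 14 s of the 51 s allowed. No verdict was reported. I pushed the top of the roller with both fingertips in five strokes of about 22 mm, then a short one of about 4 mm. It stayed down on the pad the whole way. The tool travelled twice as far as the roller on each stroke, so it rolled without slipping, nearly a full turn in total.

| Final check | Result | Limit |
|---|---|---|
| Across the line | −0.3 mm (top), +1.0 mm (side), +0.3 mm (wrist) | 7 mm |
| Along the line | about −10 to −12 mm | 25 mm |
| Angle to the line | about 2–3° | 8° |

- **Line visible:** it shows at both ends of the roller.
- **Bystanders:** the bottle, screwdriver and dish looked unmoved in the pictures; I did not measure them.
- **Forces:** the largest press reading was about 23 N. The arm was clear of everything at the end.

Two things did not go as expected. An attempt in the first two strokes to turn the roller towards the line had no lasting effect, so the starting angle error of about 2.4° remains. The wrist camera also had an offset of a few mm in the last view: checked against the earlier line position instead of the line in the same picture, it gave 4.4 mm across, still inside the limit.

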